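Load the glazing bat and dock it at the spray station

TASK

Stand the cream bottle and the clay tumbler from the ware board upright on the round plywood bat, at least a finger's width apart, setting each down without dropping it. Then slide the loaded bat along the table into the V of the spray station until it sits fully home against both wooden rails, with both pots still standing on it. Leave the bowl and the lidded jar on the ware board undisturbed, and take the gripper away at the end.

Things in the scene. Friction and masses are not known exactly. Their poses are not given: they have to be found in the camera images.
- bottle_center (a point): the cream bottle vase, closed and round, 150 tall, about 280 g; foot 48 across, body 60 across (widest 20 to 60 above the foot), neck 28 across from 102 to 145 above the foot, lip 33 across. This point is on its axis half-way up, 75 above the foot; z points up along the axis. It starts standing on the ware board.
- tumbler_center (a point): the pale clay tumbler with a blue band, an open round cup 85 tall, about 200 g, foot 50 across, straight wall 58 across from 25 above the foot to the rim, wall 4 thick. This point is on its axis half-way up, 42.5 above the foot; z up along the axis. It starts standing on the ware board.
- bat_top (a point): the round plywood bat: a loose flat disc 220 across and 18 thick, about 450 g, lying on the table and free to slide. This point is the centre of its top face, 18 above the table; z up.
- dock_home (a point): where the centre of the bat's top face is when the bat is fully home in the spray station's V (18 above the table). The V is two fixed wooden rails, 30 high, 20 thick, 200 long, at 90 degrees to each other, each touching the bat's edge when it is home; a metal splash panel 140 high stands 200 beyond this point. x points level into the V, the way the bat must be pushed; z up.
- bowl_center (a point): a buff bowl, 90 across and 50 tall, bystander on the ware board; the point is on its axis, 25 above its foot
- lidded_jar_center (a point): a terracotta lidded jar, 74 across and 88 tall, bystander on the ware board; the point is on its axis, 44 above its foot
- ware_board: the square ware board, 280 x 280 x 15, fixed to the table to the robot's right; origin at the centre of its underside. The bottle, tumbler, bowl and lidded jar stand on its top, 15 above the table, in any arrangement, at least 100 between centres.
There are look-alikes about, which are no part of the job. Leave any pink or turquoise look-alike of the part that bears tumbler_center alone.

How it is judged:
By the outcome, as a careful person would: the job done as asked, in the order asked, and still so for the second after the job is handed in, with the robot touching nothing.
It also fails if it takes over 72 s, if anything falls off the work surface, if the arm or the gripper's body presses on something with over 40 N, if the wrist force passes 120 N, or if a joint passes its speed limit or range.

ROBOT

A 6-joint arm with a two-finger parallel gripper is mounted at the origin on the work surface. World frame = base frame: x ahead of the robot, y to its left, z up, the work surface at z = 0. Lengths are in mm, angles in rad, forces in N, time in s.
With the tool pointing down it reaches from about 275 to 750 mm from the base axis. Payload 10.2 kg.
Tool frame: the origin (TCP) lies at the very end of the fingers, on their centre line; the grasp point (between the pads) lies ctrl.grip_depth behind it (ctrl.grip_depth is the distance from the TCP to the grasp point, in mm); z points along the fingers, y is the direction in which the jaws open and shut (so a half turn about z gives the same grasp; the last joint's range is limited). The gripper opens to 85 mm and grips with 20 to 120 N. Pads are 22 mm wide; open, the fingers measure 114 mm over their backs; the gripper's body (76 mm by 85 mm) begins 54 mm behind the grasp point. The pads swing forward as they close: fully open they stand 13 mm farther back than shut.
Start: joints at [-1.348, 0.313, 1.498, -0, 1.331, -0.223], TCP at [226.358, -473.702, 231.294] pointing down, gripper open.
Joint ranges: [-2.94, 2.94], [-0.97, 2.17], [0.19, 2.56], [-1.23, 4.37], [0.02, 3.11], [-2.88, 2.88]. Speed limits (rad/s): [2.39, 2.39, 3.01, 3.14, 3.14, 3.14].

INTERFACE

Orientations are given as a unit quaternion [w, x, y, z].
In Python, from rig import telemetry, eyes, ctrl, nets gives the robot as it stands. The module is installed in compiled form; this text tells all that it offers.
- The arm moves only by the tool drive_tool, never from a script. Its argument "series" is text: rows parted by semicolons, each of 7 numbers parted by spaces: the shift along the tool's x, y, z normalised to -1 to 1, where 1 is 0.12 m, then the turn, a rotation vector about the tool's x, y, z normalised to -1 to 1, where 1 is 0.5 rad, then the opening, from 0 (shut) to 1 (fully open). In form: tx ty tz wx wy wz hand; .... A call has 1 to 20 rows; each row is the pose to reach, as a shift and turn from the pose measured when the call began, along the tool's axes at that moment; what a row does not reach only later rows make up. A row lasts 1/10 s, in which the tool goes at most 50 mm and 8.59 degrees, less where a joint would pass 70% of its speed; a pose out of reach is approached as far as the arm can. A call with a number of a shift or a turn outside -1 to 1 is refused whole. A call with a gripper value outside its range is refused whole. The fingers move at their own pace and stop on an object; "newtons" is the grip in N (left out, the last holds). Time passes only in rows, so rows that repeat a pose let the fingers close. It gives the time, the measured TCP pose, the force and the opening at its end, in the units of the state.
- telemetry.sense(): the state, without advancing time (a new reading comes with each control period).
- eyes.capture(name): name is "side" or "top" or "wrist"; returns a dict with "frame" (384x512x3 uint8, red, green, blue), "fx", "fy", "cx", "cy" (pixels), "D" ([k1, k2, p1, p2, k3] as OpenCV has them; the pictures are not rectified), "view" (4x4, takes a point from world to camera coordinates). Camera axes: x right, y up, looking along -z (the intrinsics and any distortion apply to the point x, -y, -z); pixel columns grow to the right and rows downward; lengths in mm; the calibration is good to about 2 mm. A picture is of the moment at which its call begins. There is no depth.
- ctrl.finish_job(): hands the job in, once; it reports no verdict.
Trained networks look in a picture, given as the dict that the camera call returned (one of the last four; its "shot" number tells which), for a name from the list of things; names that differ only in an ending like _2 or _b are one class to them, and where a whole thing is asked for, a point or a joint stands for the part that bears it (a point fixed in the world has none). Each returns a list of dicts, best first, with "confidence" (0 to 1); they miss things now and then, are a little off and sometimes report something else, mostly with a low value. They report only what shows in the picture. A call takes as long as a camera call. They do not tell look-alikes from the thing itself.
- nets.spot_in(name, picture): "rect" ([left, top, right, bottom] in pixels, round what is visible of it).
The state is a dict: "time_s": time; "joints": joint angles; "dq": joint speeds; "tau": joint torques, N m; "eef_pos": TCP position; "ee_rot": TCP orientation; "force": force on the tool from outside, world axes, zero at the start; "wrist_torque": the same for the moment, N m; "grip_width": opening from 0.0 (shut) to 1.0 (fully open).
Only numpy, scipy, OpenCV 4.12 (cv2) and the standard library are available. Lean on these libraries where they do the work, as an engineer would, in place of code of your own. Each camera call takes 0.05 s, during which the arm holds its last target. There are 200 camera calls.

## Working session

There is one attempt and no reset: what is moved stays moved. The work goes in short steps, Python scripts to look and compute and a tool call to move; the robot and the scene stay as the last step left them, time stands still between calls to the robot, and variables do not carry over. Pictures are saved under pics/ and viewed, about 8 in all and at most 12, crops included, and the job is handed in when it is done.

Besides the shell and the picture viewer there is one more tool, called after ">>>" as name(argument=value, ...) on one line, values as JSON. drive_tool: Moves the arm, as the interface text tells. Scaled input: -1 to 1 covers 0.12 m each way for a shift and 0.5 rad each way for a turn. Its arguments: {"type":"object","properties":{"series":{"type":"string"},"newtons":{"type":"number"}},"required":["series"]}

```bash
mkdir -p pics; cat > h.py <<'E'
import numpy as np, cv2
from rig import telemetry, eyes, ctrl, nets
def K(p): return np.array([[p['fx'],0,p['cx']],[0,p['fy'],p['cy']],[0,0,1.]])
F=np.diag([1,-1,-1.])
def proj(p,X):
    V=np.array(p['view']); c=(np.atleast_2d(X)@V[:3,:3].T+V[:3,3])@F
    return cv2.projectPoints(c.reshape(-1,1,3),np.zeros(3),np.zeros(3),K(p),np.array(p['D'],float))[0].reshape(-1,2)
def ray(p,uv):
    V=np.array(p['view']); u=cv2.undistortPoints(np.array(uv,float).reshape(-1,1,2),K(p),np.array(p['D'],float)).reshape(-1,2)
    d=np.c_[u,np.ones(len(u))]@F@V[:3,:3]; return -V[:3,:3].T@V[:3,3],d
def atz(p,uv,z):
    o,d=ray(p,uv); return o+d*((z-o[2])/d[:,2])[:,None]
def save(p,n): cv2.imwrite('pics/'+n+'.png',p['frame'][:,:,::-1])
E
python3 - <<'E'
from h import *
s=telemetry.sense();print({k:np.round(v,3).tolist() for k,v in s.items()},ctrl.grip_depth)
P={}
for c in ['side','top']:
    p=eyes.capture(c);P[c]=p
    for n in ['bottle_center','tumbler_center','bat_top','bowl_center','lidded_jar_center','ware_board']:
        for r in nets.spot_in(n,p)[:4]: print(c,n,np.round(r['rect']),round(r['confidence'],2))
    print(np.round(ray(p,[[256,192]]),2))
cv2.imwrite('pics/a.png',np.vstack([P['side']['frame'],P['top']['frame']])[:,:,::-1])
save(P['top'],'top');save(P['side'],'side')
E
```

```text
{'time_s': 0.0, 'joints': [-1.348, 0.313, 1.498, -0.0, 1.331, -0.223], 'dq': [0.0, 0.0, 0.0, 0.002, 0.0, 0.001], 'tau': [0.001, -41.227, -25.974, -0.0, 0.004, 0.0], 'eef_pos': [226.282, -473.436, 230.721], 'ee_rot': [-0.001, 0.975, 0.221, -0.0], 'force': [0.799, -0.765, 0.186], 'wrist_torque': [0.014, 0.003, -0.022], 'grip_width': 1.0} 18.700000000000003
side bottle_center [313. 136. 333. 188.] 0.77
side tumbler_center [219. 154. 238. 183.] 0.84
side tumbler_center [211. 171. 235. 203.] 0.71
side tumbler_center [264. 155. 288. 187.] 0.66
side bat_top [250. 220. 341. 285.] 0.85
side bowl_center [266. 146. 294. 160.] 0.61
side lidded_jar_center [315. 142. 333. 160.] 0.65
side ware_board [252. 154. 342. 205.] 0.82Traceback (most recent call last):
  File "<stdin>", line 8, in <module>
    return _wrapfunc(a, 'round', decimals=decimals, out=out)
    return _wrapit(obj, method, *args, **kwds)
    conv = _array_converter(obj)
ValueError: setting an array element with a sequence. The requested array has an inhomogeneous shape after 1 dimensions. The detected shape was (2,) + inhomogeneous part.
```

```bash
python3 - <<'E'
from h import *
P={}
for c in ['side','top','wrist']:
    p=eyes.capture(c);P[c]=p
    if c!='side':
      for n in ['bottle_center','tumbler_center','bat_top','bowl_center','lidded_jar_center','ware_board']:
        for r in nets.spot_in(n,p)[:4]: print(c,n,np.round(r['rect']),round(r['confidence'],2))
    o,d=ray(p,[[256,192]]); print(c,np.round(o),np.round(d[0],2),p['fx'],p['cx'],p['cy'],p['D'])
    save(p,c)
E
```

```text
side [435. 832. 635.] [ 0.14 -0.84 -0.52] 403.91318007546636 256.06088534526526 195.16144713272766 [0.01107662 0.         0.         0.         0.        ]
top bottle_center [325. 243. 352. 268.] 0.56
top tumbler_center [318. 195. 341. 218.] 0.98
top tumbler_center [319. 144. 345. 170.] 0.94
top tumbler_center [286. 147. 306. 171.] 0.69
top bat_top [184. 203. 261. 278.] 0.66
top bowl_center [366. 192. 395. 222.] 0.67
top bowl_center [298. 184. 401. 285.] 0.22
top lidded_jar_center [366. 239. 392. 264.] 0.98
top lidded_jar_center [364. 194. 396. 221.] 0.53
top lidded_jar_center [301. 185. 399. 284.] 0.36
top ware_board [299. 183. 403. 285.] 0.67
top [ 403.  -24. 1148.] [ 0.18 -0.01 -0.98] 392.327492901049 255.31279511360145 197.2698502692884 [-0.01985149  0.          0.          0.          0.        ]
wrist ware_board [186.   0. 316.  49.] 0.83
wrist [ 299. -438.  373.] [-0.29 -0.14 -0.95] 293.35207536353107 255.86800044049028 190.87352791355917 [-0.07395301  0.          0.          0.          0.        ]
```

View pics/top.png

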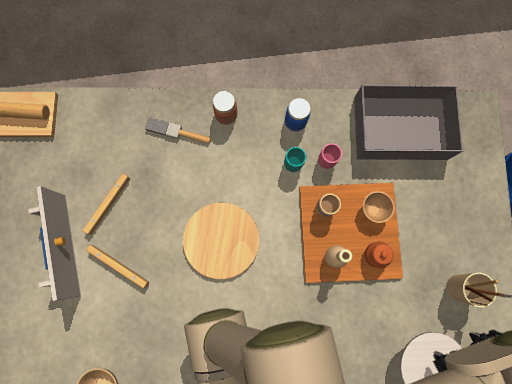

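View pics/side.png

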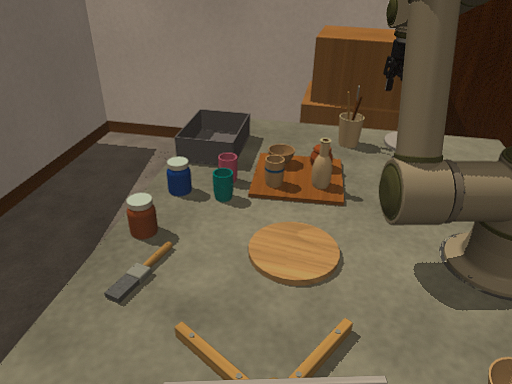

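The top view shows the clay tumbler on the board at (329,205), with the turquoise one at (295,158) and the pink one at (330,155) as the look-alikes to avoid. The bottle is at (340,256), the jar at (379,254), the bowl at (378,207) and the bat at (221,241). The rails run (126,177)-(88,233) and (88,248)-(146,285). I choose the brown tumbler with the blue band and will check it in a crop.

```bash
python3 - <<'E'
from h import *
p=eyes.capture('top'); f=p['frame']
a=cv2.resize(f[140:290,290:410],None,fx=3.3,fy=3.3,interpolation=cv2.INTER_CUBIC)
b=cv2.resize(f[165:315,30:150],None,fx=3.3,fy=3.3,interpolation=cv2.INTER_CUBIC)
cv2.imwrite('pics/crop.png',np.hstack([a,b])[:,:,::-1])
# bat: circle fit via colour
hsv=cv2.cvtColor(f,cv2.COLOR_RGB2HSV)
m=((hsv[...,1]>90)&(hsv[...,0]>8)&(hsv[...,0]<25)&(hsv[...,2]>120)).astype(np.uint8)
n,l,st,c=cv2.connectedComponentsWithStats(m)
for i in range(1,n):
    if st[i,4]>150:
        pts=np.argwhere(l==i)[:,::-1].astype(float)
        z=18 if st[i,4]>3000 else 30
        W=atz(p,pts,z)[:,:2].astype(np.float32)
        r=cv2.minAreaRect(W); print(st[i],np.round(W.mean(0),1),np.round(r[0],1),np.round(r[1],1),round(r[2],1),np.round(cv2.boxPoints(r)).tolist())
print('tum rim',atz(p,[[329.5,204.5]],100),'bottle lip',atz(p,[[344.5,256]],165),'jar',atz(p,[[379,254]],80),'bowl',atz(p,[[379,207]],65))
V=eyes.capture('side')
print('side tum',atz(V,[[275.5,158]],100),'bottle',atz(V,[[326,139]],165))
E
```

```text
[   0   91   56   45 2159] [850.3 656.7] [850.5 658.1] [139.9 170.3] 0.4 [[780.0, 743.0], [781.0, 572.0], [921.0, 573.0], [920.0, 744.0]]
[179 130  32  13 181] [779.4 147. ] [779.6 149. ] [96.  18.3] 74.4 [[758.0, 105.0], [776.0, 100.0], [801.0, 193.0], [784.0, 198.0]]
[ 83 173  45  61 467] [575.8 400.5] [577.4 399.3] [ 20.9 199.2] 58.0 [[487.0, 443.0], [656.0, 338.0], [667.0, 355.0], [498.0, 461.0]]
[ 299  182  104  101 7440] [ 497.1 -308.3] [ 498.7 -307.7] [279.8 280.2] 2.4 [[353.0, -174.0], [365.0, -453.0], [644.0, -442.0], [633.0, -162.0]]
[ 183  203   76   76 4618] [471.4  65.6] [472.7  66. ] [214.3 215.4] 0.1 [[365.0, 174.0], [366.0, -42.0], [580.0, -41.0], [580.0, 174.0]]
[ 86 245  62  43 597] [399.4 355.9] [400.2 357.2] [199.8  24.5] 58.4 [[337.0, 279.0], [358.0, 266.0], [463.0, 436.0], [442.0, 449.0]]
[ 77 368  40  16 359] [102.2 385.8] [107.1 392. ] [ 38.3 105. ] 0.4 [[88.0, 444.0], [88.0, 339.0], [127.0, 340.0], [126.0, 445.0]]
tum rim [[ 563.71373958 -233.96872734  100.        ]] bottle lip [[ 424.33083491 -254.47524434  165.        ]] jar [[ 431.50222159 -368.49488829   80.        ]] bowl [[ 562.34919095 -379.98898197   65.        ]]
side tum [[ 562.69086366 -237.40442864  100.        ]] bottle [[ 422.50909837 -260.93806141  165.        ]]
```

View pics/crop.png

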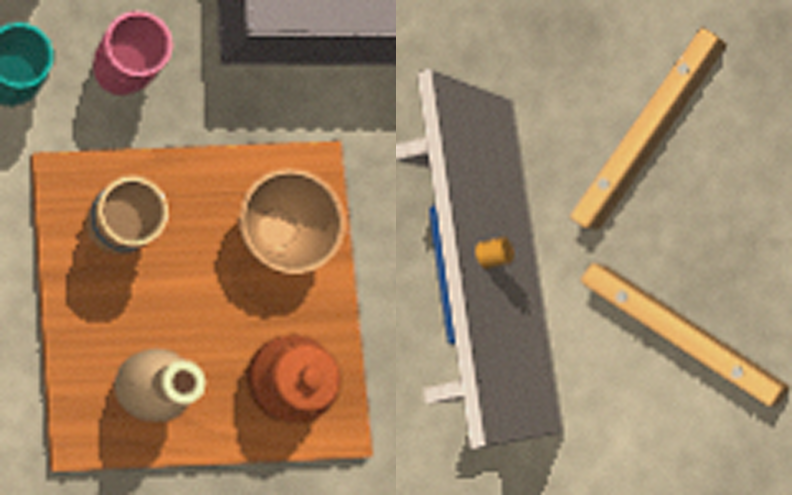

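The crop confirms the clay tumbler on the board, with the pink and turquoise ones off it. Top and side agree to a few mm: tumbler about (563,-236), bottle about (423,-258), bat (472,66), home about (513,302), and V direction about (-0.23,0.97). I'm moving towards the tumbler.

>>> drive_tool(series="0.4 -0.1 0 0 0 0 1;0.8 -0.2 0 0 0 0 1;1 -0.3 0 0 0 0 1;1 -0.3 0 0 0 0 1", newtons=40)

```text
time_s: 1.6
eef_pos: [320.9, -387.3, 231.5]
ee_rot: [-0.0, 0.975, 0.223, 0.0]
force: [-0.6, -1.1, -0.2]
grip_width: 1.004
```

>>> drive_tool(series="0.4 -0.1 0 0 0 0 1;0.8 -0.2 0 0 0 0 1;1 -0.25 0 0 0 0 1;1 -0.25 0 0 0 0 1")

```text
time_s: 2.0
eef_pos: [417.5, -306.8, 231.6]
ee_rot: [-0.0, 0.974, 0.224, 0.0]
force: [0.6, -0.8, 0.1]
grip_width: 1.0
```

```bash
cat >> h.py <<'E'
from scipy.spatial.transform import Rotation as Ro
def pose():
    s=telemetry.sense(); q=s['ee_rot']; return s,np.array(s['eef_pos']),Ro.from_quat([q[1],q[2],q[3],q[0]])
def go(t,R=None):
    s,p,r=pose(); print('t',s['time_s'],'at',np.round(p,1),'norm',np.round(r.inv().apply(np.array(t)-p)/120,3), 'turn',np.round((r.inv()*R).as_rotvec()/.5,3) if R is not None else '', 'f',np.round(s['force'],1),'w',round(s['grip_width'],3))
E
python3 - <<'E'
from h import *
go([563,-236,200])
p=eyes.capture('wrist');save(p,'w1')
print(proj(p,[[563,-236,100],[423,-258,165],[423,-258,15]]))
for n in ['tumbler_center','bottle_center']: print(nets.spot_in(n,p)[:2])
E
```

```text
t 2.0 at [ 417.5 -306.8  231.6] norm [1.348 0.    0.264] turn  f [ 0.6 -0.8  0.1] w 1.0
[[256.89791477  -5.85110922]
 [200.50338305 172.03407038]
 [222.5382929  141.02760768]]
[{'rect': [225.6, 0.0, 292.1, 40.3], 'confidence': 0.8}, {'rect': [141.6, 0.9, 446.0, 239.0], 'confidence': 0.16}]
[]
```

>>> drive_tool(series="0.4 0 0 0 0 0 1;0.7 0 0 0 0 0 1;0.7 0 0 0 0 0 1")

```text
time_s: 2.45
eef_pos: [492.7, -272.0, 231.1]
ee_rot: [-0.0, 0.975, 0.223, 0.0]
force: [0.2, 0.3, -0.1]
grip_width: 1.0
```

```bash
python3 - <<'E'
from h import *
go([563,-236,200])
p=eyes.capture('wrist');q=p
print(proj(p,[[563,-236,100]]))
for n in ['tumbler_center']: print(nets.spot_in(n,p)[:2])
a=cv2.imread('pics/w1.png');im=p['frame'][:,:,::-1].copy()
t=np.linspace(0,6.28,40)
for z,r in((100,29),(15,25)):
    for u in proj(p,np.c_[563+r*np.cos(t),-236+r*np.sin(t),0*t+z]): cv2.circle(im,tuple(int(v) for v in u),0,(0,0,255),-1)
cv2.imwrite('pics/w2.png',cv2.resize(np.vstack([a,im]),(400,600),interpolation=cv2.INTER_AREA))
cv2.imwrite('pics/w2.png',np.hstack([cv2.resize(a,(400,300)),cv2.resize(im,(400,300))]))
E
```

```text
t 2.45 at [ 492.7 -272.   231.1] norm [ 0.658 -0.015  0.26 ] turn  f [ 0.2  0.3 -0.1] w 1.0
[[254.68029203  96.53527145]]
[{'rect': [227.9, 57.2, 288.5, 123.1], 'confidence': 0.86}]
```

View pics/w2.png

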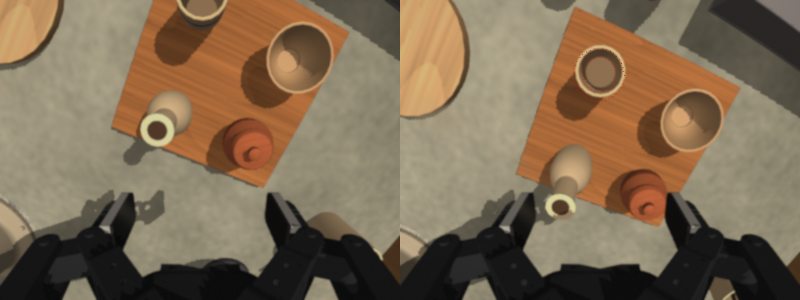

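The wrist view shows the tumbler rim at (256,91), about 5 px above my prediction. The bottle lip is also about 5 px up. I'll split the difference: tumbler about (566,-235), bottle about (425,-257).

>>> drive_tool(series="0.35 0 0 0 0 0 1;0.69 0 0.2 0 0 0 1;0.69 0 0.4 0 0 0 1;0.69 0 0.6 0 0 0 1;0.69 0 0.6 0 0 0 1")

```text
time_s: 3.05
eef_pos: [562.8, -238.0, 156.1]
ee_rot: [-0.002, 0.975, 0.221, -0.003]
force: [-0.2, -0.4, 0.2]
grip_width: 0.998
```

```bash
python3 - <<'E'
from h import *
go([566,-235,63])
E
```

```text
t 3.05 at [ 562.8 -238.   156.1] norm [ 0.038 -0.007  0.776] turn  f [-0.2 -0.4  0.2] w 0.998
```

>>> drive_tool(series="0.03 0 0.25 0 0 0 1;0.03 0 0.5 0 0 0 1;0.03 0 0.78 0 0 0 1;0.03 0 0.78 0 0 0 1;0.03 0 0.78 0 0 0 0.8;0.03 0 0.78 0 0 0 0.7;0.03 0 0.78 0 0 0 0.5;0.03 0 0.78 0 0 0 0.4;0.03 0 0.78 0 0 0 0.4;0.03 0 0.78 0 0 0 0.4;0.03 0 0.78 0 0 0 0.4", newtons=35)

```text
time_s: 4.15
eef_pos: [566.4, -237.1, 65.5]
ee_rot: [-0.001, 0.975, 0.221, -0.001]
force: [-1.8, 0.8, 6.6]
grip_width: 0.673
```

>>> drive_tool(series="0 0 -0.1 0 0 0 0.4;0 0 -0.3 0 0 0 0.4;0 0 -0.6 0 0 0 0.4;0 0 -0.6 0 0 0 0.4")

```text
time_s: 4.55
eef_pos: [568.7, -238.5, 144.4]
ee_rot: [0.003, 0.975, 0.222, 0.003]
force: [1.3, -0.3, -1.8]
grip_width: 0.671
```

```bash
python3 - <<'E'
from h import *
go([519,85.5,130])
E
```

```text
t 4.55 at [ 568.7 -238.5  144.4] norm [ 0.792 -2.615  0.102] turn  f [ 1.3 -0.3 -1.8] w 0.671
```

>>> drive_tool(series="0.1 -0.2 0 0 0 0 0.4;0.2 -0.5 0 0 0 0 0.4;0.27 -0.8 0 0 0 0 0.4;0.27 -0.95 0 0 0 0 0.4")

```text
time_s: 4.95
eef_pos: [548.2, -119.0, 144.3]
ee_rot: [0.003, 0.975, 0.222, 0.003]
force: [-0.3, -0.6, -1.6]
grip_width: 0.671
```

>>> drive_tool(series="0.1 -0.3 0 0 0 0 0.4;0.2 -0.6 0 0 0 0 0.4;0.27 -0.8 0 0 0 0 0.4;0.27 -0.95 0 0 0 0 0.4")

```text
time_s: 5.35
eef_pos: [527.8, -0.6, 144.2]
ee_rot: [0.003, 0.975, 0.223, 0.003]
force: [-0.2, 0.2, -1.8]
grip_width: 0.67
```

```bash
python3 - <<'E'
from h import *
R=Ro.from_quat([0.975,0.222,0,0])
go([519,85.5,110],R)
p=eyes.capture('top'); f=p['frame']; hsv=cv2.cvtColor(f,cv2.COLOR_RGB2HSV)
save(p,'t2')
E
```

```text
t 5.35 at [527.8  -0.6 144.2] norm [ 0.245 -0.68   0.281] turn [ 0.016 -0.01   0.005] f [-0.2  0.2 -1.8] w 0.67
```

>>> drive_tool(series="0.1 -0.3 0 0 0 0 0.4;0.2 -0.6 0.1 0 0 0 0.4;0.24 -0.68 0.28 0.02 -0.01 0 0.4;0.24 -0.68 0.45 0.02 -0.01 0 0.4;0.24 -0.68 0.55 0.02 -0.01 0 0.4;0.24 -0.68 0.55 0.02 -0.01 0 0.4")

```text
time_s: 6.0
eef_pos: [516.6, 85.9, 76.5]
ee_rot: [-0.002, 0.975, 0.223, -0.002]
force: [1.5, -0.2, -1.6]
grip_width: 0.667
```

```bash
python3 - <<'E'
from h import *
R=Ro.from_quat([0.975,0.222,0,0])
go([519,85.5,68.5],R)
E
```

```text
t 6.0 at [516.6  85.9  76.5] norm [0.017 0.012 0.066] turn [-0.009  0.007  0.005] f [ 1.5 -0.2 -1.6] w 0.667
```

>>> drive_tool(series="0.02 0.01 0.02 0 0 0 0.4;0.02 0.01 0.04 0 0 0 0.4;0.02 0.01 0.06 0 0 0 0.4;0.02 0.01 0.06 0 0 0 0.4;0.02 0.01 0.06 0 0 0 0.4")

```text
time_s: 6.5
eef_pos: [519.3, 85.9, 69.5]
ee_rot: [-0.002, 0.975, 0.223, -0.002]
force: [-0.0, -0.2, -1.5]
grip_width: 0.667
```

>>> drive_tool(series="0 0 0.005 0 0 0 0.4;0 0 0.01 0 0 0 0.4;0 0 0.01 0 0 0 0.4")

```text
time_s: 6.8
eef_pos: [519.5, 85.9, 68.6]
ee_rot: [-0.002, 0.975, 0.223, -0.002]
force: [-1.5, 1.6, 1.8]
grip_width: 0.67
```

>>> drive_tool(series="0 0 0.002 0 0 0 0.68;0 0 0.002 0 0 0 0.7;0 0 0 0 0 0 0.75;0 0 0 0 0 0 0.85;0 0 0 0 0 0 1;0 0 0 0 0 0 1;0 0 0 0 0 0 1;0 0 0 0 0 0 1")

```text
time_s: 7.6
eef_pos: [519.5, 85.9, 68.6]
ee_rot: [-0.002, 0.975, 0.223, -0.002]
force: [0.1, 0.5, 0.4]
grip_width: 1.001
```

>>> drive_tool(series="0 0 -0.2 0 0 0 1;0 0 -0.5 0 0 0 1;0 0 -0.9 0 0 0 1;0 0 -1 0 0 0 1;0 0 -1 0 0 0 1")

```text
time_s: 8.1
eef_pos: [520.7, 85.6, 190.3]
ee_rot: [-0.001, 0.975, 0.223, 0.0]
force: [0.2, 0.1, -0.2]
grip_width: 0.999
```

```bash
python3 - <<'E'
from h import *
R=Ro.from_quat([0.975,0.222,0,0])
go([425,-257,220],R)
p=eyes.capture('wrist');save(p,'w3')
for n in ['tumbler_center','bat_top']: print(nets.spot_in(n,p)[:2])
print(proj(p,[[519,86,103],[519,86,18]]))
E
```

```text
t 8.1 at [520.7  85.6 190.3] norm [-1.96   2.223 -0.255] turn [-0.005 -0.002  0.005] f [ 0.2  0.1 -0.2] w 0.999
[{'rect': [219.9, 148.0, 289.9, 226.7], 'confidence': 0.87}, {'rect': [483.6, 91.2, 511.1, 144.6], 'confidence': 0.79}]
[{'rect': [161.7, 116.8, 348.6, 291.2], 'confidence': 0.6}]
[[255.62843561 198.01469996]
 [255.85386637 172.0866906 ]]
```

View pics/w3.png

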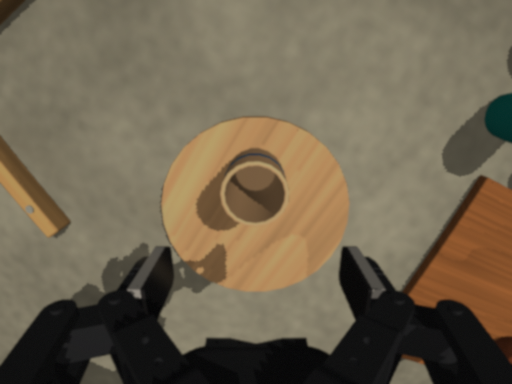

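Tumbler stands at (255,193) on the bat, which is centred around (255,204). I'm checking the bat's centre from this picture and a new top shot before using it.

```bash
cat >> h.py <<'E'
from scipy.optimize import least_squares
def batfit(p,x0=(472,66),R=110,z=18):
    hsv=cv2.cvtColor(p['frame'],cv2.COLOR_RGB2HSV)
    m=((hsv[...,1]>80)&(hsv[...,0]>8)&(hsv[...,0]<25)&(hsv[...,2]>100)).astype(np.uint8)
    W=proj(p,[[x0[0],x0[1],z]])[0]
    c,_=cv2.findContours(m,cv2.RETR_EXTERNAL,cv2.CHAIN_APPROX_NONE)
    c=max(c,key=lambda k:cv2.contourArea(k) if cv2.pointPolygonTest(k,(float(W[0]),float(W[1])),True)>-30 else 0).reshape(-1,2).astype(float)
    w=atz(p,c,z)[:,:2]
    r=least_squares(lambda a:np.hypot(*(w-a[:2]).T)-a[2],[*x0,R],loss='soft_l1',f_scale=2); return np.round(r.x,1)
E
python3 - <<'E'
from h import *
print('wrist',batfit(eyes.capture('wrist')))
p=eyes.capture('top');print('top',batfit(p)); save(p,'t3')
print('side',batfit(eyes.capture('side')))
print([ (n,nets.spot_in(n,p)[:2]) for n in ['bat_top','tumbler_center']], proj(p,[[519,86,103]]))
E
```

```text
wrist [474.7  65.9 108.9]
top [459.4  36.9  85.2]
side [475.7  70.7 114.6]
[('bat_top', [{'rect': [185.7, 206.7, 261.1, 278.3], 'confidence': 0.87}]), ('tumbler_center', [{'rect': [318.2, 145.0, 342.0, 167.5], 'confidence': 0.89}, {'rect': [283.3, 142.5, 305.2, 173.9], 'confidence': 0.65}])] [[210.75077093 220.53962197]]
```

>>> drive_tool(series="-0.3 0.3 -0.2 0 0 0 1;-0.6 0.6 -0.3 0 0 0 1;-0.8 0.8 -0.3 0 0 0 1;-0.95 0.95 -0.3 0 0 0 1;-0.95 0.95 -0.3 0 0 0 1")

```text
time_s: 9.0
eef_pos: [466.2, -69.1, 223.5]
ee_rot: [-0.002, 0.975, 0.221, -0.003]
force: [0.2, 0.3, 0.0]
grip_width: 1.0
```

>>> drive_tool(series="-0.3 0.3 0 0 0 0 1;-0.6 0.6 0 0 0 0 1;-0.8 0.9 0 0 0 0 1;-0.8 0.95 0 0 0 0 1;-0.8 0.95 0 0 0 0 1")

```text
time_s: 9.5
eef_pos: [429.0, -213.7, 222.9]
ee_rot: [-0.002, 0.975, 0.221, -0.003]
force: [-0.9, 0.9, -0.0]
grip_width: 0.996
```

```bash
python3 - <<'E'
from h import *
R=Ro.from_quat([0.975,0.222,0,0])
go([425,-257,220],R)
p=eyes.capture('wrist');save(p,'w4')
t=np.linspace(0,6.28,30);im=p['frame'][:,:,::-1].copy()
for u in proj(p,np.c_[425+16.5*np.cos(t),-257+16.5*np.sin(t),0*t+165]): cv2.circle(im,tuple(int(v) for v in u),0,(0,0,255),-1)
print(proj(p,[[425,-257,165]]),nets.spot_in('bottle_center',p)[:2])
cv2.imwrite('pics/w4.png',im)
E
```

```text
t 9.5 at [ 429.  -213.7  222.9] norm [-0.186  0.312  0.024] turn [-0.011  0.009 -0.006] f [-0.9  0.9 -0. ] w 0.996
[[306.4363393  236.59637736]] [{'rect': [263.7, 159.6, 328.9, 250.0], 'confidence': 0.88}]
```

View pics/w4.png

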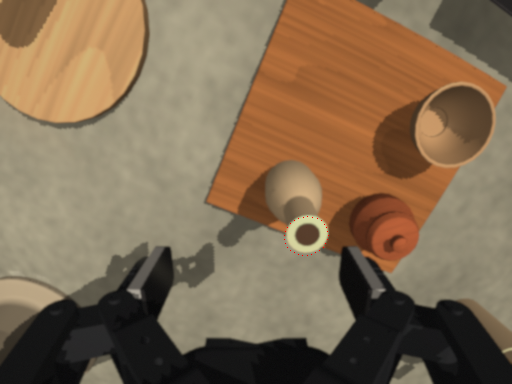

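Bottle lip at (307,235) lies on my predicted circle. I'll descend onto the neck.

>>> drive_tool(series="-0.1 0.15 0 0 0 0 1;-0.19 0.31 0 -0.01 0.01 0 1;-0.19 0.31 0.1 -0.01 0.01 0 1;-0.19 0.31 0.3 -0.01 0.01 0 1;-0.19 0.31 0.6 -0.01 0.01 0 1;-0.19 0.31 0.86 -0.01 0.01 0 1;-0.19 0.31 0.86 -0.01 0.01 0 1")

```text
time_s: 10.3
eef_pos: [422.8, -252.0, 116.4]
ee_rot: [-0.004, 0.975, 0.223, -0.002]
force: [-0.3, 0.2, 0.5]
grip_width: 1.003
```

>>> drive_tool(series="0 0 0 0 0 0 0.7;0 0 0 0 0 0 0.5;0 0 0 0 0 0 0.35;0 0 0 0 0 0 0.3;0 0 0 0 0 0 0.2;0 0 0 0 0 0 0.1;0 0 0 0 0 0 0.1;0 0 0 0 0 0 0.1;0 0 0 0 0 0 0.1;0 0 0 0 0 0 0.1", newtons=40)

```text
time_s: 11.3
eef_pos: [423.0, -252.2, 116.8]
ee_rot: [-0.003, 0.975, 0.223, -0.002]
force: [-0.3, 0.7, 5.4]
grip_width: 0.314
```

>>> drive_tool(series="0 0 -0.1 0 0 0 0.1;0 0 -0.3 0 0 0 0.1;0 0 -0.6 0 0 0 0.1;0 0 -0.9 0 0 0 0.1;0 0 -0.9 0 0 0 0.1")

```text
time_s: 11.8
eef_pos: [424.6, -253.9, 229.6]
ee_rot: [-0.0, 0.975, 0.223, 0.001]
force: [0.4, 0.3, -2.7]
grip_width: 0.31
```

```bash
python3 - <<'E'
from h import *
R=Ro.from_quat([0.975,0.222,0,0])
go([423.5,62,220],R)
E
```

```text
t 11.8 at [ 424.6 -253.9  229.6] norm [ 1.135 -2.375  0.081] turn [-0.    -0.002  0.003] f [ 0.4  0.3 -2.7] w 0.31
```

>>> drive_tool(series="0.1 -0.2 0 0 0 0 0.1;0.2 -0.5 0 0 0 0 0.1;0.35 -0.75 0 0 0 0 0.1;0.4 -0.9 0 0 0 0 0.1;0.4 -0.9 0 0 0 0 0.1")

```text
time_s: 12.3
eef_pos: [420.3, -133.5, 229.2]
ee_rot: [-0.001, 0.975, 0.224, -0.0]
force: [0.8, 0.7, -3.2]
grip_width: 0.315
```

>>> drive_tool(series="0.1 -0.2 0 0 0 0 0.1;0.2 -0.5 0 0 0 0 0.1;0.35 -0.75 0 0 0 0 0.1;0.4 -0.9 0 0 0 0 0.1;0.4 -0.9 0 0 0 0 0.1")

```text
time_s: 12.8
eef_pos: [415.8, -14.1, 229.0]
ee_rot: [-0.001, 0.974, 0.225, -0.001]
force: [0.8, -1.0, -2.3]
grip_width: 0.317
```

```bash
python3 - <<'E'
from h import *
R=Ro.from_quat([0.975,0.222,0,0])
go([423.5,62,145],R)
p=eyes.capture('wrist');print(batfit(p))
E
```

```text
t 12.8 at [415.8 -14.1 229. ] norm [ 0.336 -0.54   0.701] turn [-0.006  0.001  0.013] f [ 0.8 -1.  -2.3] w 0.317
[436.6  36.2 127.2]
```

>>> drive_tool(series="0.15 -0.25 0 0 0 0 0.1;0.33 -0.54 0 0 0 0 0.1;0.33 -0.54 0.3 0 0 0 0.1;0.33 -0.54 0.6 0 0 0 0.1;0.33 -0.54 0.8 0 0 0 0.1;0.33 -0.54 0.8 0 0 0 0.1;0.33 -0.54 0.8 0 0 0 0.1")

```text
time_s: 13.55
eef_pos: [423.8, 59.7, 133.7]
ee_rot: [-0.001, 0.975, 0.224, -0.0]
force: [0.5, 0.2, -2.8]
grip_width: 0.313
```

```bash
python3 - <<'E'
from h import *
R=Ro.from_quat([0.975,0.222,0,0])
go([423.5,62,120],R)
E
```

```text
t 13.55 at [423.8  59.7 133.7] norm [ 0.006 -0.018  0.115] turn [-0.004  0.001  0.009] f [ 0.5  0.2 -2.8] w 0.313
```

>>> drive_tool(series="0 -0.01 0.04 0 0 0 0.1;0 -0.01 0.08 0 0 0 0.1;0 -0.01 0.1 0 0 0 0.1;0 -0.01 0.105 0 0 0 0.1;0 -0.01 0.11 0 0 0 0.1;0 -0.01 0.11 0 0 0 0.1")

```text
time_s: 14.15
eef_pos: [423.3, 60.8, 120.6]
ee_rot: [-0.001, 0.975, 0.224, -0.0]
force: [0.2, -0.2, -2.1]
grip_width: 0.314
```

>>> drive_tool(series="0 0 0.004 0 0 0 0.1;0 0 0.008 0 0 0 0.1;0 0 0.01 0 0 0 0.1;0 0 0.01 0 0 0 0.1")

```text
time_s: 14.55
eef_pos: [423.5, 60.9, 119.8]
ee_rot: [-0.001, 0.975, 0.224, -0.0]
force: [-1.0, 0.4, 4.6]
grip_width: 0.31
```

Contact (Fz went from -2.1 to +4.6). Releasing.

>>> drive_tool(series="0 0 0 0 0 0 0.33;0 0 0 0 0 0 0.36;0 0 0 0 0 0 0.45;0 0 0 0 0 0 0.6;0 0 0 0 0 0 0.8;0 0 0 0 0 0 1;0 0 0 0 0 0 1;0 0 0 0 0 0 1;0 0 0 0 0 0 1")

```text
time_s: 15.45
eef_pos: [423.5, 60.8, 119.8]
ee_rot: [-0.001, 0.975, 0.224, -0.0]
force: [0.4, 0.5, 0.9]
grip_width: 0.997
```

>>> drive_tool(series="0 0 -0.2 0 0 0 1;0 0 -0.5 0 0 0 1;0 0 -0.9 0 0 0 1;0 0 -1 0 0 0 1")

```text
time_s: 15.85
eef_pos: [424.9, 60.5, 244.2]
ee_rot: [0.0, 0.974, 0.224, 0.003]
force: [0.4, 0.3, -0.1]
grip_width: 1.0
```

```bash
python3 - <<'E'
from h import *
p=eyes.capture('wrist');print(batfit(p,(474,66)))
q=eyes.capture('side')
cv2.imwrite('pics/w5.png',np.hstack([cv2.resize(p['frame'],(400,300)),cv2.resize(q['frame'],(400,300))])[:,:,::-1])
# push pose: tool x horizontal along v tilted 25deg so body leans back
v=np.array([-.23,.973,0]);v/=np.linalg.norm(v)
def Rp(v,t):
    z=np.array([0,0,-1])*np.cos(t)+v*np.sin(t); x=v*np.cos(t)+np.array([0,0,1])*np.sin(t)
    return Ro.from_matrix(np.c_[x,np.cross(z,x),z])
B=np.array([474,66,0]);R=Rp(v,np.radians(25))
go(B-v*165+[0,0,200],R)
E
```

```text
[474.9  66.1 108.3]
t 15.95 at [424.3  60.6 241.5] norm [0.091 1.482 0.347] turn [ 0.594  0.73  -2.654] f [ 0.4  0.6 -1.1] w 1.004
```

View pics/w5.png

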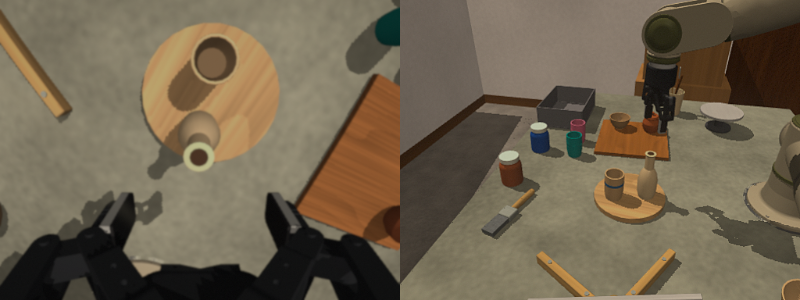

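Both pots stand on the bat, which is at (475,66) by the wrist fit. I'll push in two legs: first to the V axis about 80 short of home, then along the axis. The tool will be leaned back 15° with the jaws part open as a cradle.

```bash
cat >> h.py <<'E'
def Rp(v,t):
    v=np.array([v[0],v[1],0.])/np.hypot(*v[:2]); t=np.radians(t)
    z=np.array([0,0,-1])*np.cos(t)+v*np.sin(t); x=v*np.cos(t)+np.array([0,0,1])*np.sin(t)
    return Ro.from_matrix(np.c_[x,np.cross(z,x),z])
def g1(d,z): 
    u=np.array([.334,.942,0]); go(np.array([475,66,z])+d*u,Rp(u,15))
E
python3 -c "
from h import *
g1(-160,230)"
```

```text
t 15.95 at [424.3  60.6 241.5] norm [-0.55   1.079  0.094] turn [ 0.208  0.49  -1.545] f [ 0.4  0.6 -1.1] w 1.004
```

>>> drive_tool(series="-0.2 0.3 0 0 0 0 1;-0.4 0.6 0 0 0 -0.2 0.9;-0.55 0.9 0 0.05 0.1 -0.4 0.8;-0.55 1 0 0.1 0.2 -0.6 0.7;-0.55 1 0 0.1 0.3 -0.8 0.6;-0.55 1 0 0.15 0.35 -1 0.6;-0.55 1 0 0.15 0.35 -1 0.6;-0.55 1 0 0.15 0.35 -1 0.6")

```text
time_s: 16.75
eef_pos: [417.1, -76.1, 240.3]
ee_rot: [-0.056, 0.885, 0.456, 0.077]
force: [-0.7, 0.7, -0.3]
grip_width: 0.602
```

```bash
python3 -c "
from h import *
g1(-160,140);g1(-160,40)"
```

```text
t 16.75 at [417.1 -76.1 240.3] norm [-0.192  0.095  0.812] turn [ 0.068  0.138 -0.551] f [-0.7  0.7 -0.3] w 0.602
t 16.75 at [417.1 -76.1 240.3] norm [-0.348  0.119  1.63 ] turn [ 0.068  0.138 -0.551] f [-0.7  0.7 -0.3] w 0.602
```

>>> drive_tool(series="-0.05 0 0.2 0.03 0.05 -0.2 0.6;-0.1 0.05 0.4 0.05 0.1 -0.4 0.6;-0.19 0.1 0.7 0.07 0.14 -0.55 0.6;-0.19 0.1 0.81 0.07 0.14 -0.55 0.6;-0.19 0.1 0.81 0.07 0.14 -0.55 0.6;-0.19 0.1 0.81 0.07 0.14 -0.55 0.6")

```text
time_s: 17.35
eef_pos: [422.3, -84.6, 140.7]
ee_rot: [-0.076, 0.81, 0.572, 0.107]
force: [0.2, -0.7, 0.2]
grip_width: 0.601
```

```bash
python3 -c "
from h import *
g1(-160,40);g1(-160,4)"
```

```text
t 17.35 at [422.3 -84.6 140.7] norm [-0.221 -0.005  0.81 ] turn [-0.001 -0.001 -0.002] f [ 0.2 -0.7  0.2] w 0.601
t 17.35 at [422.3 -84.6 140.7] norm [-0.298 -0.005  1.099] turn [-0.001 -0.001 -0.002] f [ 0.2 -0.7  0.2] w 0.601
```

>>> drive_tool(series="-0.1 0 0.35 0 0 0 0.6;-0.2 0 0.7 0 0 0 0.6;-0.27 0 1 0 0 0 0.6;-0.27 0 1 0 0 0 0.6;-0.27 0 1 0 0 0 0.6")

```text
time_s: 17.85
eef_pos: [423.0, -85.0, 17.8]
ee_rot: [-0.075, 0.81, 0.572, 0.107]
force: [0.2, 1.2, 0.5]
grip_width: 0.601
```

```bash
python3 -c "
from h import *
g1(-160,6);g1(-130,6);g1(-100,6);g1(-50,6)
p=eyes.capture('wrist');save(p,'w6')"
```

```text
t 17.85 at [423.  -85.   17.8] norm [-0.027 -0.012  0.095] turn [ 0.002 -0.    -0.002] f [0.2 1.2 0.5] w 0.601
t 17.85 at [423.  -85.   17.8] norm [ 0.214 -0.012  0.159] turn [ 0.002 -0.    -0.002] f [0.2 1.2 0.5] w 0.601
t 17.85 at [423.  -85.   17.8] norm [ 0.456 -0.012  0.224] turn [ 0.002 -0.    -0.002] f [0.2 1.2 0.5] w 0.601
t 17.85 at [423.  -85.   17.8] norm [ 0.858 -0.013  0.332] turn [ 0.002 -0.    -0.002] f [0.2 1.2 0.5] w 0.601
```

View pics/w6.png

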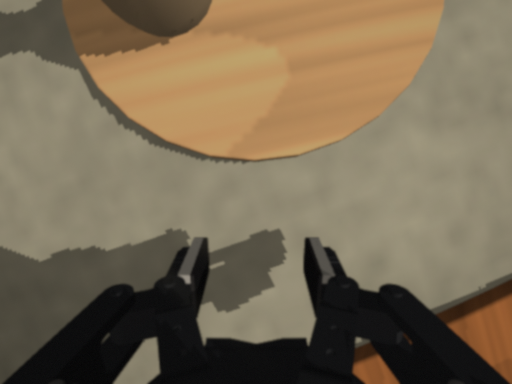

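>>> drive_tool(series="-0.03 -0.01 0.09 0 0 0 0.6;0.05 -0.01 0.115 0 0 0 0.6;0.13 -0.01 0.135 0 0 0 0.6;0.21 -0.01 0.16 0 0 0 0.6;0.24 -0.01 0.167 0 0 0 0.6;0.28 -0.01 0.178 0 0 0 0.6;0.32 -0.01 0.188 0 0 0 0.6;0.36 -0.01 0.199 0 0 0 0.6;0.4 -0.01 0.21 0 0 0 0.6;0.44 -0.01 0.22 0 0 0 0.6;0.48 -0.01 0.231 0 0 0 0.6")

```text
time_s: 19.0
eef_pos: [443.6, -26.4, 6.5]
ee_rot: [-0.073, 0.81, 0.572, 0.107]
force: [-2.2, -6.8, 0.8]
grip_width: 0.6
```

```bash
python3 -c "
from h import *
g1(-50,6);g1(51,6)
p=eyes.capture('top');print(batfit(p,(485,85)));print(batfit(eyes.capture('wrist'),(485,85)));save(p,'t7')"
```

```text
t 19.0 at [443.6 -26.4   6.5] norm [ 0.382 -0.011  0.106] turn [ 0.007  0.004 -0.   ] f [-2.2 -6.8  0.8] w 0.6
t 19.0 at [443.6 -26.4   6.5] norm [ 1.195 -0.012  0.322] turn [ 0.007  0.004 -0.   ] f [-2.2 -6.8  0.8] w 0.6
[479.2  81.6 109.6]
[476.3  52.8  83.7]
```

>>> drive_tool(series="0.03 0 0.008 0 0 0 0.6;0.08 0 0.021 0 0 0 0.6;0.14 0 0.037 0 0 0 0.6;0.2 0 0.053 0 0 0 0.6;0.26 0 0.07 0 0 0 0.6;0.32 0 0.086 0 0 0 0.6;0.38 0 0.102 0 0 0 0.6;0.44 0 0.118 0 0 0 0.6;0.5 -0.01 0.134 0 0 0 0.6;0.56 -0.01 0.15 0 0 0 0.6;0.62 -0.01 0.166 0 0 0 0.6;0.68 -0.01 0.182 0 0 0 0.6;0.74 -0.01 0.198 0 0 0 0.6;0.77 -0.01 0.207 0 0 0 0.6;0.78 -0.01 0.21 0 0 0 0.6")

```text
time_s: 20.6
eef_pos: [475.1, 65.5, 6.4]
ee_rot: [-0.073, 0.81, 0.572, 0.107]
force: [-2.6, -9.0, 3.0]
grip_width: 0.6
```

```bash
python3 - <<'E'
from h import *
g1(51,6)
p=eyes.capture('top');print(batfit(p,(510,160)));print(batfit(eyes.capture('wrist'),(510,160)))
f=p['frame'];hsv=cv2.cvtColor(f,cv2.COLOR_RGB2HSV)
m=((hsv[...,1]>90)&(hsv[...,0]>8)&(hsv[...,0]<25)&(hsv[...,2]>120)).astype(np.uint8)
cv2.imwrite('pics/t8.png',cv2.resize(f[150:310,20:290],None,fx=2.5,fy=2.5,interpolation=cv2.INTER_CUBIC)[:,:,::-1])
E
```

```text
t 20.6 at [475.1  65.5   6.4] norm [ 0.414 -0.002  0.113] turn [0.008 0.004 0.001] f [-2.6 -9.   3. ] w 0.6
[513.6 176.3 107.5]
[507.8 144.   83.9]
```

View pics/t8.png

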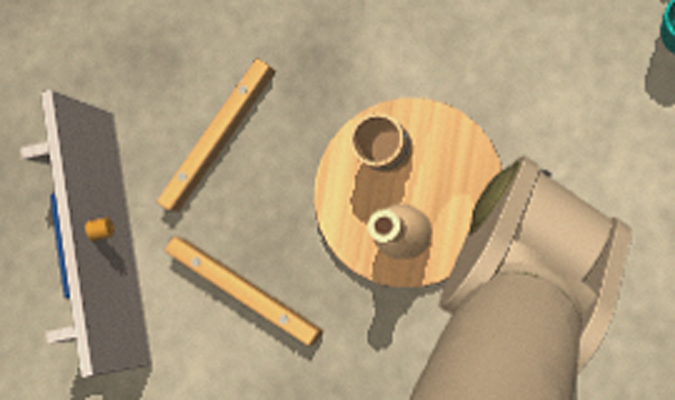

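Bat is at (514,176) with both pots standing; in the crop the tumbler is at (380,140) and the bottle lip at (385,226). I'll finish leg 1.

>>> drive_tool(series="0.03 0 0.008 0 0 0 0.6;0.08 0 0.021 0 0 0 0.6;0.14 0 0.037 0 0 0 0.6;0.2 0 0.053 0 0 0 0.6;0.26 0 0.07 0 0 0 0.6;0.32 0 0.086 0 0 0 0.6;0.36 0 0.097 0 0 0 0.6;0.39 0 0.105 0 0 0 0.6;0.41 0 0.11 0 0 0 0.6;0.41 0 0.11 0 0 0 0.6")

```text
time_s: 21.7
eef_pos: [492.1, 113.1, 6.3]
ee_rot: [-0.073, 0.81, 0.572, 0.107]
force: [-1.7, -5.2, 3.3]
grip_width: 0.604
```

>>> drive_tool(series="-0.1 0 -0.02 0 0 0 0.6;-0.3 0 -0.08 0 0 0 0.6;-0.5 0 -0.13 0 0 0 0.6;-0.5 0 -0.13 0 0 0 0.6")

```text
time_s: 22.1
eef_pos: [470.6, 52.5, 5.8]
ee_rot: [-0.073, 0.811, 0.571, 0.107]
force: [-0.3, 0.1, 0.9]
grip_width: 0.601
```

```bash
cat >> h.py <<'E'
def g2(d,z,B=(531,223)):
    u=np.array([-.23,.973,0]); go(np.array([B[0],B[1],z])+d*u,Rp(u,15))
E
python3 - <<'E'
from h import *
p=eyes.capture('top');print(batfit(p,(530,222)))
f=p['frame'];hsv=cv2.cvtColor(f,cv2.COLOR_RGB2HSV)
m=((hsv[...,1]>90)&(hsv[...,0]>8)&(hsv[...,0]<25)&(hsv[...,2]>120)).astype(np.uint8)
# rails: subpixel lines of top-face edges
n,l,st,c=cv2.connectedComponentsWithStats(m)
for i in range(1,n):
    if 300<st[i,4]<900 and 60<st[i,0]<150:
        W=atz(p,np.argwhere(l==i)[:,::-1].astype(float),30)[:,:2]
        mu=W.mean(0);_,_,V=np.linalg.svd(W-mu,full_matrices=False);q=(W-mu)@V.T
        print(np.round(mu,1),np.round(V[0],3),np.percentile(q[:,1],[1,99]).round(1),np.ptp(q[:,0]).round(1))
g2(-140,6)
E
```

```text
[529.5 221.8 109. ]
[575.4 400.7] [-0.85   0.527] [-10.1   9.9] 199.0
[399.4 355.9] [-0.525 -0.851] [-11.8  11.9] 199.9
t 22.15 at [471.   53.5   6. ] norm [0.502 0.629 0.135] turn [ 0.303  0.006 -1.112] f [-0.1  1.1  0.3] w 0.605
```

>>> drive_tool(series="0 0.15 -0.1 0.05 0 -0.2 0.6;0.1 0.3 -0.1 0.1 0 -0.4 0.6;0.2 0.45 -0.05 0.15 0 -0.6 0.6;0.3 0.6 -0.05 0.25 0 -0.8 0.6;0.35 0.63 -0.05 0.27 0 -1 0.6;0.35 0.63 -0.05 0.27 0 -1 0.6;0.35 0.63 -0.05 0.27 0 -1 0.6")

```text
time_s: 22.85
eef_pos: [554.7, 65.2, 22.4]
ee_rot: [-0.099, 0.638, 0.759, 0.083]
force: [-0.0, -0.8, 0.2]
grip_width: 0.599
```

```bash
python3 - <<'E'
from h import *
B=(530,222)
g2(-140,6,B);g2(-112,6,B);g2(-32,6,B)
E
```

```text
t 22.85 at [554.7  65.2  22.4] norm [0.118 0.091 0.173] turn [ 0.03   0.005 -0.117] f [-0.  -0.8  0.2] w 0.599
t 22.85 at [554.7  65.2  22.4] norm [0.343 0.077 0.233] turn [ 0.03   0.005 -0.117] f [-0.  -0.8  0.2] w 0.599
t 22.85 at [554.7  65.2  22.4] norm [0.986 0.037 0.403] turn [ 0.03   0.005 -0.117] f [-0.  -0.8  0.2] w 0.599
```

>>> drive_tool(series="0.03 0.09 0.08 0.03 0 -0.12 0.6;0.08 0.09 0.16 0.03 0 -0.12 0.6;0.12 0.09 0.175 0.03 0 -0.12 0.6;0.2 0.086 0.195 0.03 0 -0.12 0.6;0.26 0.082 0.21 0.03 0 -0.12 0.6;0.3 0.08 0.222 0.03 0 -0.12 0.6;0.34 0.077 0.232 0.03 0 -0.12 0.6;0.38 0.075 0.243 0.03 0 -0.12 0.6;0.43 0.072 0.256 0.03 0 -0.12 0.6;0.48 0.069 0.27 0.03 0 -0.12 0.6;0.53 0.066 0.283 0.03 0 -0.12 0.6;0.58 0.063 0.296 0.03 0 -0.12 0.6;0.63 0.06 0.309 0.03 0 -0.12 0.6;0.68 0.057 0.322 0.03 0 -0.12 0.6;0.73 0.053 0.336 0.03 0 -0.12 0.6;0.77 0.051 0.346 0.03 0 -0.12 0.6;0.8 0.049 0.354 0.03 0 -0.12 0.6")

```text
time_s: 24.55
eef_pos: [543.4, 167.7, 6.3]
ee_rot: [-0.1, 0.615, 0.778, 0.08]
force: [1.4, -6.4, 0.8]
grip_width: 0.6
```

```bash
python3 - <<'E'
from h import *
p=eyes.capture('top');print(batfit(p,(513,280)))
g2(-32,6,(530,222))
E
```

```text
[520.3 302.4  93.3]
t 24.6 at [543.1 168.2   6.3] norm [ 0.188 -0.003  0.052] turn [0.003 0.008 0.004] f [ 2.3 -4.1 -0.1] w 0.599
```

>>> drive_tool(series="0.03 0 0.008 0 0 0 0.6;0.06 0 0.016 0 0 0 0.6;0.09 0 0.024 0 0 0 0.6;0.11 0 0.03 0 0 0 0.6;0.13 0 0.035 0 0 0 0.6;0.14 0 0.038 0 0 0 0.6;0.15 0 0.04 0 0 0 0.6")

```text
time_s: 25.3
eef_pos: [539.3, 185.6, 6.4]
ee_rot: [-0.099, 0.615, 0.778, 0.08]
force: [1.3, -5.8, 0.2]
grip_width: 0.599
```

>>> drive_tool(series="0.01 0 0.003 0 0 0 0.6;0.02 0 0.006 0 0 0 0.6;0.03 0 0.008 0 0 0 0.6")

```text
time_s: 25.6
eef_pos: [539.0, 187.7, 6.4]
ee_rot: [-0.098, 0.615, 0.778, 0.08]
force: [1.9, -15.1, -0.1]
grip_width: 0.596
```

```bash
python3 - <<'E'
from h import *
g2(-32,6,(530,222))
p=eyes.capture('top')
cv2.imwrite('pics/t9.png',cv2.resize(p['frame'][160:300,40:240],None,fx=4,fy=4,interpolation=cv2.INTER_CUBIC)[:,:,::-1])
E
```

```text
t 25.6 at [539.  187.7   6.4] norm [ 0.027 -0.007  0.01 ] turn [0.007 0.018 0.004] f [  1.9 -15.1  -0.1] w 0.596
```

View pics/t9.png

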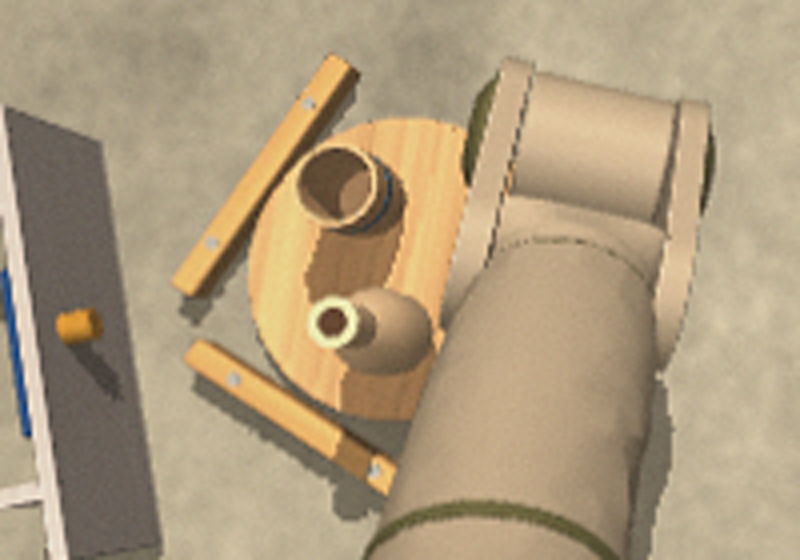

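>>> drive_tool(series="0.01 0 0.003 0 0 0 0.6;0.02 0 0.005 0 0 0 0.6;0.02 0 0.005 0 0 0 0.6")

```text
time_s: 25.95
eef_pos: [539.0, 187.7, 6.4]
ee_rot: [-0.096, 0.615, 0.779, 0.079]
force: [0.5, -14.8, 0.8]
grip_width: 0.599
```

>>> drive_tool(series="0.01 0 0.003 0 0 0 0.6;0.02 0 0.005 0 0 0 0.6;0.03 0 0.008 0 0 0 0.6;0.035 0 0.009 0 0 0 0.6")

```text
time_s: 26.35
eef_pos: [539.0, 188.1, 6.4]
ee_rot: [-0.093, 0.615, 0.779, 0.077]
force: [0.0, -28.3, 2.7]
grip_width: 0.597
```

```bash
python3 - <<'E'
from h import *
g2(-32,6,(530,222))
p=eyes.capture('top')
# bat outline residuals vs hypotheses: visible left arc, gap columns to rails
hsv=cv2.cvtColor(p['frame'],cv2.COLOR_RGB2HSV)
m=((hsv[...,1]>80)&(hsv[...,0]>8)&(hsv[...,0]<25)&(hsv[...,2]>100))
im=cv2.resize(p['frame'][160:300,40:240],None,fx=4,fy=4,interpolation=cv2.INTER_CUBIC)[:,:,::-1].copy()
t=np.radians(np.arange(60,200,1.))
g=cv2.cvtColor(p['frame'],cv2.COLOR_RGB2LAB).astype(np.float32)[...,2]
# left arc free of rails: radial profile edge search from (512,301)
W=[]
for a in np.radians(np.r_[88:122:2]):   # directions between the rails
    r=np.arange(96,124,.5);X=np.c_[512+r*np.cos(a),301+r*np.sin(a),0*r+18]
    u=proj(p,X).astype(np.float32);v=cv2.remap(g,u[:,:1],u[:,1:],cv2.INTER_LINEAR).ravel()
    v=cv2.GaussianBlur(v.reshape(1,-1),(1,1),0).ravel();d=v[4:]-v[:-4];k=d.argmin();W.append((round(np.degrees(a)),r[k+2],round(float(d[k]))))
print(W)
E
```

```text
t 26.35 at [539.  188.1   6.4] norm [ 0.024 -0.008  0.009] turn [0.008 0.039 0.006] f [  0.  -28.3   2.7] w 0.597
[(88, np.float64(109.5), -15), (90, np.float64(108.5), -14), (92, np.float64(109.0), -13), (94, np.float64(108.5), -13), (96, np.float64(108.5), -13), (98, np.float64(109.0), -14), (100, np.float64(109.5), -14), (102, np.float64(108.5), -9), (104, np.float64(107.5), -12), (106, np.float64(108.5), -12), (108, np.float64(109.0), -14), (110, np.float64(109.5), -12), (112, np.float64(108.5), -15), (114, np.float64(109.0), -13), (116, np.float64(108.5), -13), (118, np.float64(109.5), -16), (120, np.float64(108.5), -16)]
```

Pushing to 28 N gives no more motion, but the force is skewed sideways. The outline fit (512,300.5) puts the bat against the upper rail with about 5 mm left to the lower one, so friction has jammed it. I'll back off and push at 22° from the axis, sliding it along the upper rail.

>>> drive_tool(series="-0.05 0 -0.013 0 0 0 0.6;-0.2 0 -0.053 0 0 0 0.6;-0.4 0 -0.107 0 0 0 0.6;-0.4 0 -0.107 0 0 0 0.6")

```text
time_s: 26.8
eef_pos: [551.4, 137.7, 7.6]
ee_rot: [-0.093, 0.616, 0.778, 0.077]
force: [0.0, 0.6, -0.2]
grip_width: 0.597
```

```bash
cat >> h.py <<'E'
def g3(d,z,B=(512,300.5),u=(-.578,.816)):
    go(np.array([B[0]+d*u[0],B[1]+d*u[1],z]),Rp(u,15))
def arc(p,B,angs,z=18,lo=96,hi=124):
    g=cv2.cvtColor(p['frame'],cv2.COLOR_RGB2LAB).astype(np.float32)[...,2];P=[]
    for a in np.radians(angs):
        r=np.arange(lo,hi,.5);u=proj(p,np.c_[B[0]+r*np.cos(a),B[1]+r*np.sin(a),0*r+z]).astype(np.float32)
        v=cv2.remap(g,u[:,:1],u[:,1:],cv2.INTER_LINEAR).ravel();k=(v[4:]-v[:-4]).argmin()+2
        P.append([B[0]+r[k]*np.cos(a),B[1]+r[k]*np.sin(a)])
    P=np.array(P);f=least_squares(lambda a:np.hypot(*(P-a).T)-109,B,loss='soft_l1')
    return np.round(f.x,1)
E
python3 - <<'E'
from h import *
g3(-150,20)
p=eyes.capture('top');print('top',arc(p,(512,300.5),np.r_[86:124:2,0:20:3]))
p=eyes.capture('wrist');print('wrist',batfit(p,(512,300)),arc(p,(512,300.5),np.r_[180:360:5]))
save(p,'w10')
E
```

```text
t 26.8 at [551.4 137.7   7.6] norm [ 0.255  0.461 -0.041] turn [ 0.203  0.042 -0.744] f [ 0.   0.6 -0.2] w 0.597
top [510.8 300.6]
wrist [518.6 270.2  81.2] [512.6 299.9]
```

>>> drive_tool(series="0 0.15 -0.05 0.05 0.01 -0.2 0.6;0.1 0.3 -0.05 0.1 0.02 -0.4 0.6;0.2 0.46 -0.05 0.15 0.04 -0.6 0.6;0.25 0.46 -0.04 0.2 0.04 -0.74 0.6;0.25 0.46 -0.04 0.2 0.04 -0.74 0.6")

```text
time_s: 27.4
eef_pos: [597.3, 181.6, 19.2]
ee_rot: [-0.116, 0.454, 0.881, 0.06]
force: [-0.2, 0.1, -0.1]
grip_width: 0.599
```

```bash
python3 - <<'E'
from h import *
g3(-150,7,(512,300));g3(-120,7,(512,300));g3(-108,7,(512,300))
E
```

```text
t 27.4 at [597.3 181.6  19.2] norm [-0.059 -0.01   0.09 ] turn [-0.001 -0.001  0.005] f [-0.2  0.1 -0.1] w 0.599
t 27.4 at [597.3 181.6  19.2] norm [ 0.182 -0.01   0.155] turn [-0.001 -0.001  0.005] f [-0.2  0.1 -0.1] w 0.599
t 27.4 at [597.3 181.6  19.2] norm [ 0.279 -0.009  0.18 ] turn [-0.001 -0.001  0.005] f [-0.2  0.1 -0.1] w 0.599
```

>>> drive_tool(series="-0.05 -0.01 0.05 0 0 0 0.6;-0.05 -0.01 0.09 0 0 0 0.6;0.02 -0.01 0.112 0 0 0 0.6;0.08 -0.01 0.128 0 0 0 0.6;0.14 -0.01 0.144 0 0 0 0.6;0.17 -0.01 0.152 0 0 0 0.6;0.19 -0.01 0.157 0 0 0 0.6;0.21 -0.01 0.162 0 0 0 0.6")

```text
time_s: 28.2
eef_pos: [579.3, 205.0, 7.1]
ee_rot: [-0.116, 0.454, 0.881, 0.06]
force: [-0.8, -1.0, -0.4]
grip_width: 0.599
```

>>> drive_tool(series="0.01 0 0.003 0 0 0 0.6;0.02 0 0.005 0 0 0 0.6;0.03 0 0.008 0 0 0 0.6")

```text
time_s: 28.5
eef_pos: [578.5, 206.1, 7.2]
ee_rot: [-0.114, 0.455, 0.881, 0.059]
force: [4.8, -13.8, -0.0]
grip_width: 0.6
```

>>> drive_tool(series="0.01 0 0.003 0 0 0 0.6;0.02 0 0.005 0 0 0 0.6;0.03 0 0.008 0 0 0 0.6;0.04 0 0.01 0 0 0 0.6")

```text
time_s: 28.9
eef_pos: [577.4, 206.4, 7.3]
ee_rot: [-0.111, 0.455, 0.882, 0.058]
force: [5.5, -23.1, -1.0]
grip_width: 0.6
```

```bash
python3 - <<'E'
from h import *
p=eyes.capture('top');print('top',arc(p,(511,301),np.r_[86:124:2,0:20:3]))
w=eyes.capture('wrist');print('wrist',arc(w,(511,301),np.r_[180:360:5]))
a=cv2.resize(p['frame'][165:305,70:190],(514,600),interpolation=cv2.INTER_CUBIC)
b=cv2.resize(w['frame'],(286,214))
c=np.zeros((600,286,3),np.uint8);c[:214]=b
s=eyes.capture('side')['frame'];c[214:214+214]=cv2.resize(s[150:,130:410],(286,214))
cv2.imwrite('pics/t11.png',np.hstack([a,c])[:,:,::-1])
print(telemetry.sense()['force'])
E
```

```text
top [510.4 300.9]
wrist [511.6 301.1]
[  4.23154559 -19.99853856   0.17920735]
```

View pics/t11.png

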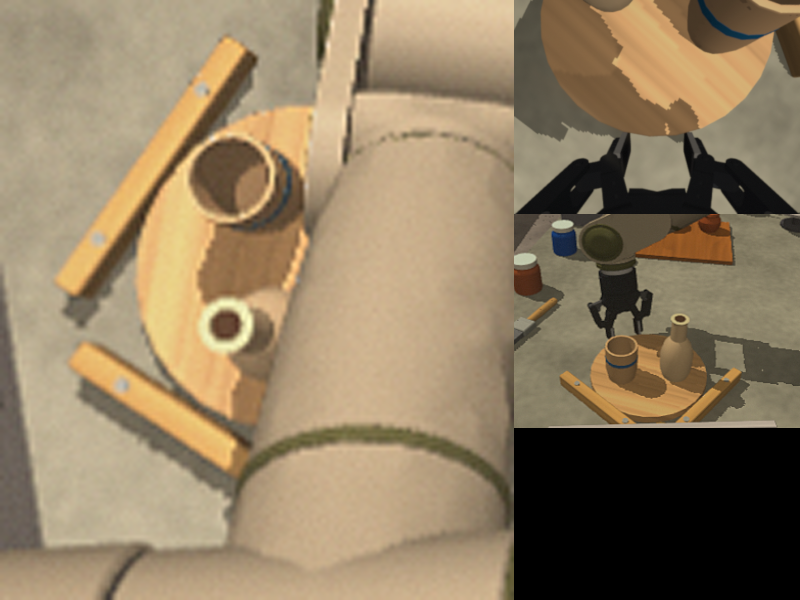

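```bash
python3 - <<'E'
from h import *
R={'rail1':((576,400),(-.85,.527),(-.527,-.85)),'rail2':((399.4,356),(-.525,-.851),(.851,-.525))}
for cam in ['top','side']:
    p=eyes.capture(cam); f=cv2.imread(f'pics/{cam}.png')
    g=cv2.cvtColor(f,cv2.COLOR_BGR2LAB).astype(np.float32)
    for n,(c,d,nn) in R.items():
        c,d,nn=map(np.array,(c,d,nn)); s=np.arange(-24,25,2.)
        T=np.linspace(-85,85,40) if cam=='top' else -np.linspace(20,85,20)  # side: far halves only
        A=[]
        for t in T:
            X=np.array([np.r_[c+d*t+nn*k,30] for k in s]);u=proj(p,X).astype(np.float32)
            A.append(np.c_[cv2.remap(g,u[:,:1],u[:,1:],cv2.INTER_LINEAR).reshape(-1,3)])
        A=np.median(A,0)
        print(cam,n,'\n s',s.astype(int).tolist(),'\n L',A[:,0].astype(int).tolist(),'\n b',A[:,2].astype(int).tolist())
E
```

```text
top rail1 
 s [-24, -22, -20, -18, -16, -14, -12, -10, -8, -6, -4, -2, 0, 2, 4, 6, 8, 10, 12, 14, 16, 18, 20, 22, 24] 
 L [173, 173, 173, 173, 172, 172, 173, 180, 191, 195, 197, 198, 200, 202, 203, 193, 157, 107, 80, 73, 73, 81, 97, 104, 115] 
 b [143, 143, 143, 143, 142, 142, 146, 157, 168, 172, 172, 172, 172, 172, 172, 171, 163, 152, 145, 144, 143, 141, 139, 138, 138]
top rail2 
 s [-24, -22, -20, -18, -16, -14, -12, -10, -8, -6, -4, -2, 0, 2, 4, 6, 8, 10, 12, 14, 16, 18, 20, 22, 24] 
 L [139, 116, 112, 112, 112, 110, 126, 165, 191, 196, 196, 198, 200, 203, 204, 195, 162, 128, 132, 158, 169, 169, 169, 169, 169] 
 b [140, 138, 138, 138, 137, 138, 148, 163, 171, 172, 172, 171, 172, 172, 172, 171, 165, 156, 148, 144, 143, 142, 143, 143, 143]
side rail1 
 s [-24, -22, -20, -18, -16, -14, -12, -10, -8, -6, -4, -2, 0, 2, 4, 6, 8, 10, 12, 14, 16, 18, 20, 22, 24] 
 L [125, 103, 80, 85, 86, 83, 81, 118, 143, 144, 145, 147, 149, 151, 153, 152, 132, 120, 123, 123, 125, 124, 122, 123, 123] 
 b [141, 144, 150, 152, 152, 151, 150, 160, 166, 167, 167, 167, 168, 168, 169, 170, 159, 142, 141, 141, 141, 141, 141, 141, 141]
side rail2 
 s [-24, -22, -20, -18, -16, -14, -12, -10, -8, -6, -4, -2, 0, 2, 4, 6, 8, 10, 12, 14, 16, 18, 20, 22, 24] 
 L [76, 72, 69, 72, 71, 68, 101, 137, 143, 144, 147, 151, 153, 154, 156, 137, 120, 121, 122, 122, 122, 122, 122, 121, 121] 
 b [137, 139, 142, 145, 146, 147, 155, 164, 166, 166, 162, 168, 168, 169, 170, 156, 140, 141, 141, 141, 141, 141, 141, 141, 141]
```

The rails agree in both cameras and put home at about (507.5,303.4). The bat is at (511,301): on the upper rail, about 4 mm short of the lower one. Pots are still standing in the last picture (tumbler rim (232,180), bottle lip (227,325)). I'll push along the upper rail's own direction.

>>> drive_tool(series="-0.05 0 -0.013 0 0 0 0.6;-0.2 0 -0.053 0 0 0 0.6;-0.35 0 -0.15 0 0 0 0.6;-0.35 0 -0.15 0 0 0 0.6")

```text
time_s: 29.55
eef_pos: [605.7, 167.1, 15.0]
ee_rot: [-0.11, 0.456, 0.881, 0.058]
force: [0.1, 0.4, -0.0]
grip_width: 0.599
```

```bash
python3 - <<'E'
from h import *
g3(-155,20,(511,301),(-.866,.5))
E
```

```text
t 29.55 at [605.7 167.1  15. ] norm [0.198 0.54  0.009] turn [ 0.223  0.025 -0.835] f [ 0.1  0.4 -0. ] w 0.599
```

>>> drive_tool(series="0 0.15 -0.05 0.05 0.01 -0.2 0.6;0.05 0.3 -0.05 0.1 0.02 -0.45 0.6;0.15 0.45 0 0.15 0.02 -0.65 0.6;0.2 0.54 0 0.22 0.02 -0.83 0.6;0.2 0.54 0 0.22 0.02 -0.83 0.6;0.2 0.54 0 0.22 0.02 -0.83 0.6")

```text
time_s: 30.15
eef_pos: [644.9, 223.3, 20.6]
ee_rot: [-0.125, 0.259, 0.957, 0.034]
force: [-1.3, -0.0, 0.5]
grip_width: 0.6
```

```bash
python3 - <<'E'
from h import *
for d in (-150,-120,-110): g3(d,7,(511,301),(-.866,.5))
E
```

```text
t 30.15 at [644.9 223.3  20.6] norm [0.009 0.003 0.119] turn [ 0.003  0.004 -0.01 ] f [-1.3 -0.   0.5] w 0.6
t 30.15 at [644.9 223.3  20.6] norm [0.251 0.001 0.184] turn [ 0.003  0.004 -0.01 ] f [-1.3 -0.   0.5] w 0.6
t 30.15 at [644.9 223.3  20.6] norm [0.332 0.001 0.205] turn [ 0.003  0.004 -0.01 ] f [-1.3 -0.   0.5] w 0.6
```

>>> drive_tool(series="0 0 0.06 0 0 0 0.6;0.01 0 0.118 0 0 0 0.6;0.08 0 0.138 0 0 0 0.6;0.15 0 0.157 0 0 0 0.6;0.2 0 0.17 0 0 0 0.6;0.24 0 0.181 0 0 0 0.6;0.26 0 0.186 0 0 0 0.6;0.27 0 0.189 0 0 0 0.6")

```text
time_s: 30.95
eef_pos: [612.7, 242.2, 7.2]
ee_rot: [-0.125, 0.259, 0.957, 0.034]
force: [-0.7, 0.3, -0.2]
grip_width: 0.601
```

>>> drive_tool(series="0.01 0 0.003 0 0 0 0.6;0.02 0 0.005 0 0 0 0.6;0.03 0 0.008 0 0 0 0.6")

```text
time_s: 31.25
eef_pos: [610.5, 243.3, 7.3]
ee_rot: [-0.124, 0.259, 0.957, 0.034]
force: [5.6, -3.6, -1.1]
grip_width: 0.602
```

>>> drive_tool(series="0.01 0 0.003 0 0 0 0.6;0.02 0 0.005 0 0 0 0.6;0.03 0 0.008 0 0 0 0.6")

```text
time_s: 31.55
eef_pos: [608.3, 244.3, 7.3]
ee_rot: [-0.122, 0.26, 0.957, 0.034]
force: [5.0, -4.7, -1.6]
grip_width: 0.601
```

>>> drive_tool(series="0.01 0 0.003 0 0 0 0.6;0.02 0 0.005 0 0 0 0.6;0.02 0 0.005 0 0 0 0.6")

```text
time_s: 31.85
eef_pos: [607.0, 244.8, 7.4]
ee_rot: [-0.121, 0.26, 0.957, 0.034]
force: [4.2, -3.6, -1.2]
grip_width: 0.598
```

```bash
python3 - <<'E'
from h import *
g3(-110,7,(511,301),(-.866,.5))
p=eyes.capture('top');print('top',arc(p,(509,302),np.r_[86:124:2,0:20:3]))
w=eyes.capture('wrist');print('wrist',arc(w,(509,302),np.r_[200:360:5]),batfit(w,(509,302)))
E
```

```text
t 31.85 at [607.  244.8   7.4] norm [0.009 0.006 0.005] turn [ 0.006  0.02  -0.012] f [ 4.2 -3.6 -1.2] w 0.598
top [507.8 303.8]
wrist [507.7 304.2] [569.4 276.5  88.3]
```

Bat slid freely to (507.8,303.9), matching the home estimate. I'll push on gently until it stalls.

>>> drive_tool(series="0.01 0 0.003 0 0 0 0.6;0.02 0 0.005 0 0 0 0.6;0.02 0 0.005 0 0 0 0.6")

```text
time_s: 32.25
eef_pos: [606.1, 245.1, 7.5]
ee_rot: [-0.12, 0.26, 0.958, 0.034]
force: [5.5, -3.3, -1.4]
grip_width: 0.602
```

>>> drive_tool(series="0.01 0 0.003 0 0 0 0.6;0.02 0 0.005 0 0 0 0.6;0.03 0 0.008 0 0 0 0.6")

```text
time_s: 32.55
eef_pos: [605.6, 245.3, 7.6]
ee_rot: [-0.116, 0.261, 0.958, 0.033]
force: [14.1, -8.6, -2.6]
grip_width: 0.599
```

Stalled with force (14,-9) N, straight off the lower rail. Last I'll seat it against the upper rail by pushing along the lower rail's direction.

>>> drive_tool(series="-0.05 0 -0.013 0 0 0 0.6;-0.2 0 -0.053 0 0 0 0.6;-0.4 0 -0.15 0 0 0 0.6;-0.45 -0.2 -0.25 -0.05 0 0.2 0.6;-0.4 -0.5 -0.25 -0.1 0 0.45 0.6;-0.3 -0.8 -0.2 -0.2 0 0.7 0.6;-0.2 -0.95 -0.2 -0.25 0 0.9 0.6;-0.2 -0.95 -0.2 -0.25 0 0.95 0.6")

```text
time_s: 33.35
eef_pos: [570.7, 130.9, 25.1]
ee_rot: [-0.105, 0.487, 0.864, 0.064]
force: [0.6, 0.0, 0.3]
grip_width: 0.597
```

```bash
python3 - <<'E'
from h import *
g3(-160,30,(507.7,304),(-.23,.973));g3(-160,30,(507.7,304),(.454,.891))
E
```

```text
t 33.35 at [570.7 130.9  25.1] norm [ 0.24  -0.112  0.018] turn [-0.14   0.026  0.606] f [0.6 0.  0.3] w 0.597
t 33.35 at [570.7 130.9  25.1] norm [ 0.789 -0.836  0.15 ] turn [-0.496  0.018  1.967] f [0.6 0.  0.3] w 0.597
```

>>> drive_tool(series="0.05 -0.2 0 -0.1 0 0.25 0.6;0.2 -0.4 0.05 -0.15 0.01 0.5 0.6;0.4 -0.6 0.08 -0.2 0.01 0.75 0.6;0.6 -0.8 0.1 -0.25 0.01 1 0.6;0.6 -0.8 0.1 -0.25 0.01 1 0.6")

```text
time_s: 33.85
eef_pos: [447.3, 145.0, 30.2]
ee_rot: [-0.092, 0.692, 0.711, 0.09]
force: [-0.2, 0.2, -0.0]
grip_width: 0.602
```

```bash
python3 - <<'E'
from h import *
g3(-155,20,(507.7,304),(.454,.891))
E
```

```text
t 33.85 at [447.3 145.   30.2] norm [ 0.149 -0.078  0.127] turn [-0.254  0.009  0.964] f [-0.2  0.2 -0. ] w 0.602
```

>>> drive_tool(series="0.05 -0.03 0.05 -0.08 0 0.3 0.6;0.1 -0.05 0.1 -0.16 0 0.6 0.6;0.15 -0.08 0.13 -0.25 0.01 0.96 0.6;0.15 -0.08 0.13 -0.25 0.01 0.96 0.6;0.15 -0.08 0.13 -0.25 0.01 0.96 0.6")

```text
time_s: 34.35
eef_pos: [438.2, 166.6, 19.8]
ee_rot: [-0.069, 0.844, 0.52, 0.111]
force: [0.1, -0.0, -0.1]
grip_width: 0.596
```

```bash
python3 - <<'E'
from h import *
for d in (-155,-122,-115):g3(d,7,(507.7,304),(.454,.891))
E
```

```text
t 34.35 at [438.2 166.6  19.8] norm [-0.036 -0.003  0.101] turn [-0.004 -0.001  0.008] f [ 0.1 -0.  -0.1] w 0.596
t 34.35 at [438.2 166.6  19.8] norm [ 0.23  -0.002  0.172] turn [-0.004 -0.001  0.008] f [ 0.1 -0.  -0.1] w 0.596
t 34.35 at [438.2 166.6  19.8] norm [ 0.286 -0.002  0.188] turn [-0.004 -0.001  0.008] f [ 0.1 -0.  -0.1] w 0.596
```

>>> drive_tool(series="-0.02 0 0.06 0 0 0 0.6;-0.01 0 0.106 0 0 0 0.6;0.06 0 0.126 0 0 0 0.6;0.13 0 0.145 0 0 0 0.6;0.18 0 0.159 0 0 0 0.6;0.22 0 0.17 0 0 0 0.6;0.24 0 0.175 0 0 0 0.6")

```text
time_s: 35.05
eef_pos: [453.3, 196.9, 7.1]
ee_rot: [-0.069, 0.844, 0.52, 0.111]
force: [-0.8, -0.8, 0.6]
grip_width: 0.601
```

>>> drive_tool(series="0.01 0 0.003 0 0 0 0.6;0.02 0 0.005 0 0 0 0.6;0.03 0 0.008 0 0 0 0.6")

```text
time_s: 35.35
eef_pos: [454.8, 200.0, 7.1]
ee_rot: [-0.069, 0.844, 0.52, 0.111]
force: [-2.8, -7.2, 2.0]
grip_width: 0.602
```

>>> drive_tool(series="0.01 0 0.003 0 0 0 0.6;0.02 0 0.005 0 0 0 0.6;0.03 0 0.008 0 0 0 0.6")

```text
time_s: 35.65
eef_pos: [455.4, 201.1, 6.7]
ee_rot: [-0.068, 0.844, 0.521, 0.109]
force: [-15.6, -36.2, 17.5]
grip_width: 0.603
```

Firm stall against the upper rail. Backing off and taking a final look.

>>> drive_tool(series="-0.05 0 -0.013 0 0 0 0.6;-0.2 0 -0.053 0 0 0 0.6;-0.5 0 -0.15 0 0 0 0.6;-0.8 0 -0.4 0 0 0 0.6;-0.95 0 -0.7 0 0 0 0.6;-1 0 -1 0 0 0 0.6;-1 0 -1 0 0 0 0.6")

```text
time_s: 36.35
eef_pos: [391.2, 68.2, 95.3]
ee_rot: [-0.065, 0.844, 0.52, 0.111]
force: [0.9, -0.3, -0.8]
grip_width: 0.601
```

```bash
python3 - <<'E'
from h import *
s,q,_=pose();print(s['time_s'],q,s['force'])
p=eyes.capture('top');print('top',arc(p,(508,303),np.r_[86:124:2,0:20:3,180:200:3]))
w=eyes.capture('side')
a=cv2.resize(p['frame'][165:305,70:200],(520,560),interpolation=cv2.INTER_CUBIC)
c=np.zeros((560,280,3),np.uint8);c[:280]=cv2.resize(w['frame'][200:,150:370],(280,280)) if 0 else cv2.resize(w['frame'][130:350,150:370],(280,280))
c[280:]=cv2.resize(p['frame'][130:300,270:440],(280,280))
cv2.imwrite('pics/t12.png',np.hstack([a,c])[:,:,::-1])
E
```

```text
36.35 [391.19916887  68.18945772  95.26921339] [ 0.9104529  -0.27249634 -0.7511646 ]
top [505.4 304. ]
```

View pics/t12.png

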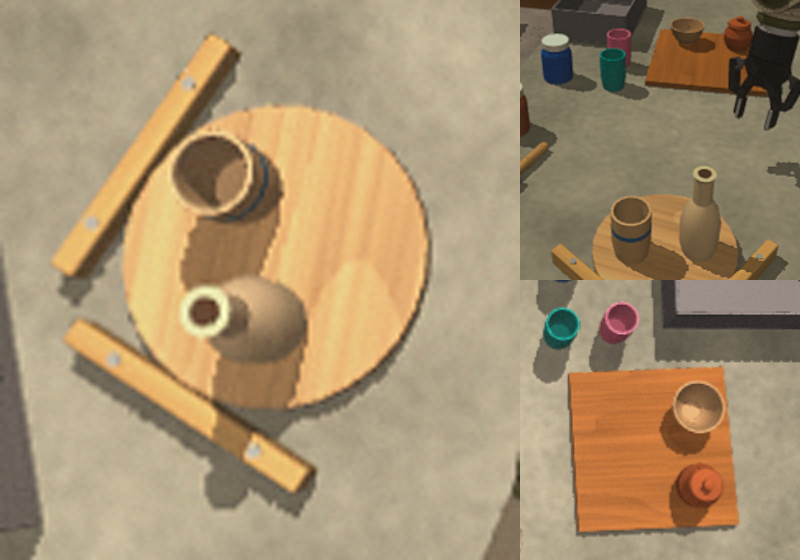

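The bat's edge now meets both rails: distance residuals are about 0 and -1 mm, and the earlier dark gap at the lower rail is gone. Both pots stand, the bystanders are in place and the gripper is clear, so I'm handing in.

```bash
python3 -c "
from rig import ctrl; print(ctrl.finish_job())"
```

```text
the job is handed in; nothing more can be done
None
```

The clay tumbler and the cream bottle are standing on the bat, and the bat is home against both rails of the spray station. I handed the job in just after 36 s on the robot's clock. No verdict came back.

- **Placing:** I set both pots down until the force reading showed contact, with about 40 mm between them.
- **Sliding the bat:** The first push along the V jammed against the upper rail, about 4–5 mm short of the lower one. I freed it by pushing along each rail in turn until it stalled.
- **Last checks:** The final fit puts the bat centre at (505.4, 304.0). That is within about 1 mm of touching each rail, which is inside the 2 mm camera calibration. In the final picture both pots stand and the bowl and lidded jar are still at their places on the board. The look-alikes were untouched, and the gripper was clear with about 1 N on it.
- **Near a limit:** The last seating push peaked at about 43 N on the wrist. It came through the fingertips as far as I can tell, not the gripper's body or the arm, which have the 40 N limit; the wrist limit is 120 N.
- **Disagreement:** One colour-based circle fit gave wrong bat centres when the gripper or a rail was in the way, so I discarded those and used edge fits instead.

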